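# Raise a blank with the outer ring of a dual knob and set it on a firebrick

### The arm

A 6-joint arm with a two-finger parallel gripper is mounted at the origin on a cart in front of the work surface, level with it; the furniture and walls round the work are solid. World frame = base frame: x ahead of the robot, y to its left, z up, the work surface at z = 0. Lengths are in m, angles in rad, forces in N, time in s.
With the tool pointing down it reaches from about 0.3 to 0.775 m from the base axis. Payload 14.6 kg.
Tool frame: the origin (TCP) lies where the fingers leave the gripper's body, on its centre line; the fingertips stand env.finger_overhang ahead of it and the grasp point (between the pads) lies 54 mm ahead of it (env.finger_overhang is the distance from the TCP to the fingertips, in m); x points along the fingers, y is the direction in which the jaws open and shut, and the axes are right-handed (so a half turn about x gives the same grasp; the last joint's range is limited). The gripper opens to 85 mm and grips with 20 to 120 N. Pads are 22 mm wide; open, the fingers measure 114 mm over their backs; the gripper's body (76 mm by 85 mm) begins 54 mm behind the grasp point. The pads swing forward as they close: fully open they stand 13 mm farther back than shut.
Start: joints at [-1.24, 0.3, 1.521, -0, 1.321, -0.067], TCP at [0.213, -0.507, 0.304] pointing down, gripper open.
Joint ranges: [-3.03, 3.03], [-0.79, 2.21], [0.23, 2.52], [-1.04, 4.18], [0, 3.07], [-2.55, 2.55]. Speed limits (rad/s): [2.22, 2.22, 2.57, 3.14, 3.14, 3.14].

### API

Orientations are given as a unit quaternion [x, y, z, w].
In Python, from workcell import env gives the robot as it stands. Calls block until the motion is done:
- env.move_to(position, orientation): joint-space move of the TCP to a pose.
- env.servo_line(position, rotation=None, vel=0.15, contact_N=None): straight line of the TCP; rotation=None keeps the orientation; vel is the mean speed in m/s. With contact_N (N) it stops when the force on the tool has changed by that much, and returns True; else False.
- env.goto_joints(angles): joint-space move.
- env.open_gripper() and env.grasp(force=None): open the fingers fully, or close them until they stop; force is the grip in N (None keeps the last).
- env.hold(seconds).
- env.ik(position, orientation): joint angles nearest the present ones, or None.
- env.grab_frame(name): name is "scene" or "top"; returns a dict with "frame" (400x640x3 uint8, red, green, blue), "vfov" (degrees; the focal length in pixels is half the picture's height over the tangent of half this angle, whatever the lens; pixels are square), "cx", "cy" (the principal point, pixels), "T" (4x4, takes a point from camera to world coordinates). Camera axes: x right, y down, z forward; pixel columns grow to the right and rows downward; lengths in m; the calibration is good to about 2 mm. A picture is of the moment at which its call begins. There is no depth.
A pose or a line that the arm cannot do raises env.PlanningError and nothing moves.
- env.job_done(): hands the job in, once; it reports no verdict.
Readings, each from a call of its own:
- env.read_time_s(): time.
- env.read_joint_pos(): joint angles.
- env.read_qd(): joint speeds.
- env.read_effort(): joint torques, N m.
- env.read_ee_pos(): TCP position.
- env.read_orientation(): TCP orientation.
- env.read_contact_force(): force on the tool from outside, world axes, zero at the start.
- env.read_ft_torque(): the same for the moment, N m.
- env.read_grip_width(): opening from 0.0 (shut) to 1.0 (fully open).
Only numpy, scipy, OpenCV 4.12 (cv2) and the standard library are available. Lean on these libraries where they do the work, as an engineer would, in place of code of your own. Each camera call takes 0.05 s, during which the arm holds its last target.

### The job

Push the large outer ring of the dual knob on the ejector block round, by its upright peg, counter-clockwise as far as it goes, so that the brass blank is lifted out of its well; do not turn the small black fine-adjustment knob in its middle. Then take the raised blank and set it gently down, standing upright, on the middle of the low square firebrick beside the block, and leave the ring at its stop.

Things in the scene. Friction and masses are not known exactly. Their poses are not given: they have to be found in the camera images.
- ejector: Grey metal ejector block fixed to the bench, 220 mm along its y, 110 mm along its x, 50 mm high, on a dark base flange 6 mm wider all round and 10 mm high. Origin: centre of its underside; z up. The dual knob stands on its top at block (0, -45) mm and the well, 36 mm wide and 30 mm deep, opens in its top at (0, +62) mm.
- knob_axis (a point): Point on the vertical axis common to both knobs, at the height of the block's top face (50 mm above the bench).
- coarse_ring (a joint): Angle of the outer steel ring, rad, counter-clockwise from above positive; starts at 0 to 0.2, hard stop at 1.6. About 5 N at the peg turns it; it stays where left. It drives an ejector pin up under the well, 12 mm a radian, which meets the blank at 0.25 rad; at the stop the blank stands 16 mm proud of the block. Ring 79 mm wide, top 14 mm above the block; its arm carries the peg.
- ring_peg (a point): Centre of the top end of the ring's upright steel peg, 12 mm thick, 56 mm from the knob axis, 46 mm above the block's top; its lowest 12 mm are in the ring's radial arm (16 mm wide, reaching 64 mm from the axis). Seen from the knob axis it lies 170 degrees counter-clockwise from the block's x axis at ring angle 0 (robot side), and 262 degrees at the stop (the block's -y end).
- fine_pointer (a point): Tip of the pointer bar on the small black inner knob, 20 mm from the knob axis, 38 mm above the block's top. The inner knob is 36 mm wide, stands 14 to 40 mm above the block's top, turns at a light touch, independently of the ring, and must stay as it was. Its starting angle varies.
- blank_center (a point): Centre of the loose brass blank, a plain upright cylinder 34 mm in diameter and 30 mm high, about 0.13 to 0.25 kg. At the start it stands in the well with its top flush with the block's top; z along its axis, up.
- brick_mid (a point): Middle of the flat upper face of the pale firebrick beside the block, 111 by 113 mm, 64 mm high, fixed to the bench, nothing on it. The side on which it lies varies.
- stand_top (a point): Middle of the top edge of a tall fixed sheet-metal torch bracket left of the work, to be kept clear of: the upright is 70 mm wide along world y, 3 mm thick, and rises from the bench to this point, 206 mm up; its 254 mm foot runs from it towards the robot, with a 40 mm lip at its front end.
Things that resemble listed ones, but are neither listed nor needed, are in the scene too. There is more than one size of the part that bears blank_center; the job needs the smaller.

How it is judged:
By the outcome, as a careful person would: the job done as asked, in the order asked, and still so for the second after the job is handed in, with the robot touching nothing.
It also fails if it takes over 58 s, if anything falls off the work surface, if the arm or the gripper's body presses on something with over 40 N, if the wrist force passes 120 N, or if a joint passes its speed limit or range.

## Working session

There is one attempt and no reset: what is moved stays moved. The work goes in short steps, each a Python script; the robot and the scene stay as the last script left them, time stands still between calls to the robot, and variables do not carry over. Pictures are saved under pics/ and viewed, and the job is handed in when it is done.

```bash
mkdir -p pics; ls
python3 - <<'E'
from workcell import env
import cv2,numpy as np
for n in ("scene","top"):
    f=env.grab_frame(n); cv2.imwrite(f"pics/{n}0.png",f["frame"][:,:,::-1]); print(n,f["vfov"],f["cx"],f["cy"],np.round(f["T"],4).tolist(),[k for k in f])
print(env.finger_overhang,env.read_time_s(),env.read_orientation(),env.read_ee_pos())
E
```

```text
pics
scene 46.79268044550114 312.4262547183684 194.04060096243515 [[-0.9054, -0.2084, 0.3699, 0.2189], [-0.4244, 0.4202, -0.8021, 0.5382], [0.0117, -0.8832, -0.4689, 0.5747], [0.0, 0.0, 0.0, 1.0]] ['frame', 'vfov', 'cx', 'cy', 'T']
top 52.99748103499704 315.9529945935196 200.58311186412257 [[-0.0064, -0.988, 0.1545, 0.4403], [-1.0, 0.0053, -0.0077, -0.1631], [0.0068, -0.1545, -0.988, 0.9725], [0.0, 0.0, 0.0, 1.0]] ['frame', 'vfov', 'cx', 'cy', 'T']
0.0726 0.1 [-0.69312494 -0.14009667  0.69320392 -0.13935228] [ 0.21302694 -0.50692696  0.30336423]
```

View pics/scene0.png

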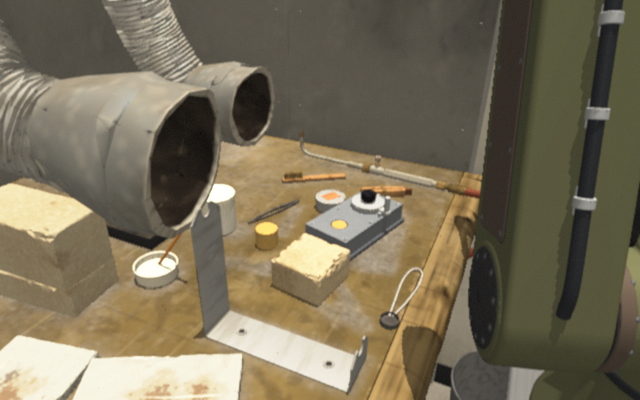

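View pics/top0.png

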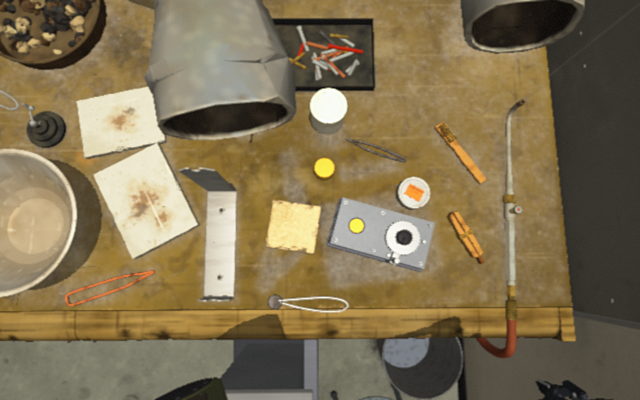

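The top view shows the block at about (382,233), the knob at (404,238), the peg near (393,258), the well blank at (357,226) and the brick at (293,226). A loose, larger brass cylinder stands at (324,168). I'll enlarge this area.

Run:
```python
import cv2
a=cv2.imread("pics/top0.png")[150:290,250:450]; cv2.imwrite("pics/topc.png",cv2.resize(a,None,fx=4,fy=4,interpolation=cv2.INTER_CUBIC))
a=cv2.imread("pics/scene0.png")[170:310,240:420]; cv2.imwrite("pics/scenec.png",cv2.resize(a,None,fx=4,fy=4,interpolation=cv2.INTER_CUBIC))
```

```text
(no output)
```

View pics/topc.png

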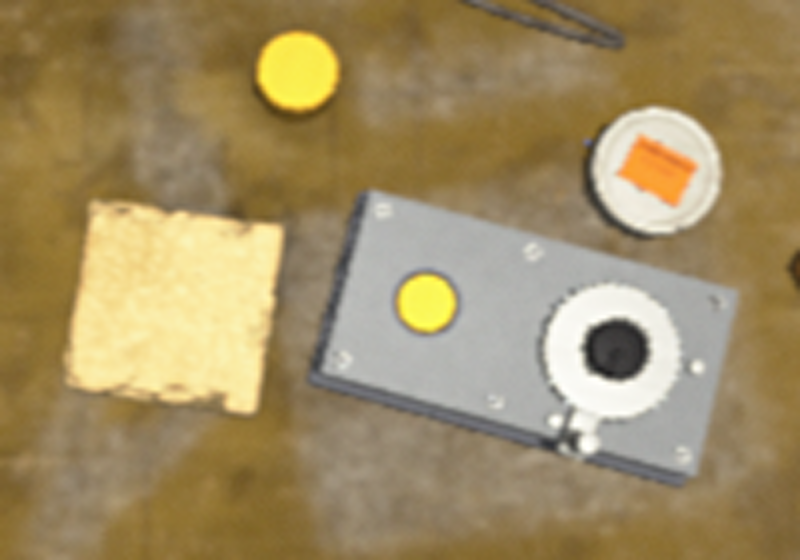

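View pics/scenec.png

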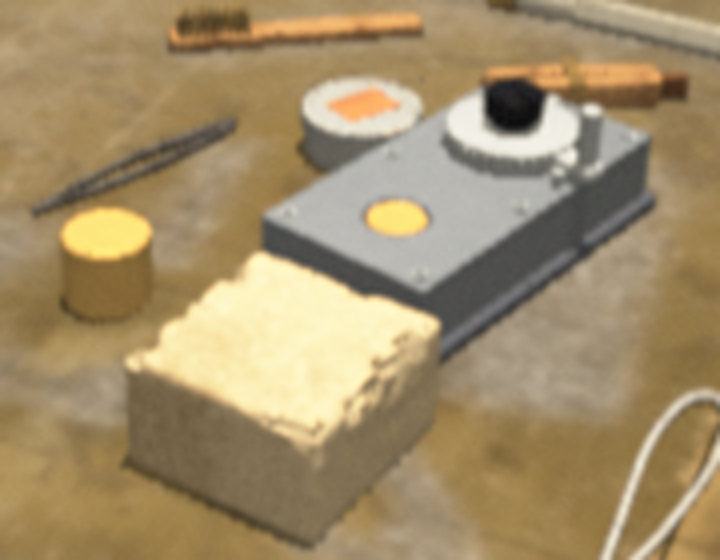

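```bash
cat > h.py <<'E'
import numpy as np, cv2
from scipy.optimize import least_squares
CAL={"scene":(46.79268044550114,312.4262547183684,194.04060096243515,[[-0.9054,-0.2084,0.3699,0.2189],[-0.4244,0.4202,-0.8021,0.5382],[0.0117,-0.8832,-0.4689,0.5747],[0,0,0,1]]),
"top":(52.99748103499704,315.9529945935196,200.58311186412257,[[-0.0064,-0.988,0.1545,0.4403],[-1.0,0.0053,-0.0077,-0.1631],[0.0068,-0.1545,-0.988,0.9725],[0,0,0,1]])}
def fcal(n):
    v,cx,cy,T=CAL[n];return 200/np.tan(np.radians(v/2)),cx,cy,np.array(T)
def proj(n,P):
    f,cx,cy,T=fcal(n);q=T[:3,:3].T@(np.asarray(P,float)-T[:3,3]);return np.array([cx+f*q[0]/q[2],cy+f*q[1]/q[2]])
def back(n,uv,z):
    f,cx,cy,T=fcal(n);d=T[:3,:3]@np.array([(uv[0]-cx)/f,(uv[1]-cy)/f,1]);o=T[:3,3];return o+d*(z-o[2])/d[2]
def blk(p,x,y,z):
    c,s=np.cos(p[2]),np.sin(p[2]);return np.array([p[0]+c*x-s*y,p[1]+s*x+c*y,z])
E
python3 - <<'E'
from h import *
ct=lambda u,v:np.array([(u+.5)/4-.5+250,(v+.5)/4-.5+150])
cs=lambda u,v:np.array([(u+.5)/4-.5+240,(v+.5)/4-.5+170])
ob=[("top",ct(368,191),(.055,.11,.05)),("top",ct(738,291),(.055,-.11,.05)),("top",ct(692,474),(-.055,-.11,.05)),("top",ct(318,370),(-.055,.11,.05)),("top",ct(427,303),(0,.062,.05)),("top",ct(613,350),(0,-.045,.064)),
("scene",cs(265,220),(.055,.11,.05)),("scene",cs(425,291),(-.055,.11,.05)),("scene",cs(650,143),(-.055,-.11,.05)),("scene",cs(397,217),(0,.062,.05)),("scene",cs(513,125),(0,-.045,.064))]
for sel in ("top","scene","both"):
    o=[a for a in ob if sel in(a[0],"both")]
    r=lambda p:np.concatenate([proj(n,blk(p,*m))-uv for n,uv,m in o])
    s=least_squares(r,[.45,-.3,0]);print(sel,s.x,np.round(r(s.x).reshape(-1,2),1).tolist())
    p=s.x
print("knob",blk(p,0,-.045,.05),"well",blk(p,0,.062,.05))
for nm,n,uv,z in [("peg","top",ct(588,443),.096),("peg","scene",cs(592,108),.096)]:
    P=back(n,uv,z);d=P-blk(p,0,-.045,.096);print(nm,P,np.hypot(*d[:2]),np.degrees(np.arctan2(d[1],d[0])-p[2])%360)
bt=[ct(92,203),ct(283,228),ct(253,412),ct(68,387)]
B=[back("top",u,.064) for u in bt];print("brick",np.mean(B,0),[np.linalg.norm(B[i]-B[i-1]) for i in range(4)],np.degrees(np.arctan2(*(B[0]-B[3])[[1,0]])), np.degrees(p[2]))
bs=[cs(257,258),cs(440,325),cs(315,455),cs(128,365)]
B=[back("scene",u,.064) for u in bs];print("brick s",np.mean(B,0),[np.linalg.norm(B[i]-B[i-1]) for i in range(4)])
print("decoy",back("top",ct(298,71),.04), "stand",back("top",(222,187),.206), proj("top",[.4,.1,.206]))
print("fine", back("top",ct(616,349),.09))
E
```

```text
top [ 0.50981768 -0.32181478 -0.27735123] [[0.4, -0.5], [-0.3, -0.2], [0.4, 0.5], [0.5, 0.4], [-0.4, -0.3], [-0.6, 0.0]]
scene [ 0.50542252 -0.31813529 -0.27506502] [[-0.7, -0.5], [-0.0, 0.9], [0.7, -1.5], [0.1, 0.5], [0.0, 0.1]]
both [ 0.50817373 -0.32132157 -0.27390992] [[0.0, 0.4], [-0.5, 0.3], [0.4, 1.1], [0.3, 1.3], [-0.7, 0.5], [-0.7, 0.7], [-1.2, -1.5], [-0.7, -0.2], [-0.1, -2.4], [-0.5, -0.5], [-0.7, -0.8]]
knob [ 0.49600134 -0.364644    0.05      ] well [ 0.52494459 -0.26163289  0.05      ]
peg [ 0.44546882 -0.34367361  0.096     ] 0.054710993220142425 173.15602439702772
peg [ 0.44352032 -0.34304616  0.096     ] 0.05675142469281525 173.32494561068452
brick [ 0.52361257 -0.1180369   0.064     ] [np.float64(0.10544372714051713), np.float64(0.1103078059395774), np.float64(0.10574870948886954), np.float64(0.10501414171172446)] -6.76311595152316 -15.693882636901797
brick s [ 0.51838743 -0.10825085  0.064     ] [np.float64(0.10856997298938591), np.float64(0.10548087029453203), np.float64(0.11565468571456719), np.float64(0.10684304139839634)]
decoy [ 0.66614581 -0.19036493  0.04      ] stand [0.58782215 0.01313328 0.206     ] [172.39422918 286.07704616]
fine [ 0.4965049  -0.36224135  0.09      ]
```

```bash
cat >> h.py <<'E'
from scipy.spatial.transform import Rotation as Ro
def quat(jaw):  # tool down, jaw axis y at world angle jaw
    x=np.array([0,0,-1.]);y=np.array([np.cos(jaw),np.sin(jaw),0]);z=np.cross(x,y)
    return Ro.from_matrix(np.c_[x,y,z]).as_quat()
BP=np.array([.5083,-.3206,-.2755]); K=blk(BP,0,-.045,.05)
def push_pose(phi,z,off=.017,r=.056,flip=0):  # phi world angle of the peg
    rh=np.array([np.cos(phi),np.sin(phi),0]);t=np.array([-np.sin(phi),np.cos(phi),0])
    p=K+r*rh-off*t; p[2]=z; return p,quat(phi+flip*np.pi)
E
python3 - <<'E'
from h import *
from workcell import env
print(K, blk(BP,0,.062,.05))
for fl in (0,1):
  for d in (157,200,246,252):
    p,q=push_pose(np.radians(d),.14,flip=fl);s=env.ik(p,q);print(fl,d,np.round(p,3),None if s is None else np.round(s,2))
for j in (-15.8,164.2,74.2,-105.8): 
    s=env.ik([.525,-.262,.125],quat(np.radians(j)));print(j,None if s is None else np.round(s,2))
for j in (0,180,90,-90,-7):
    s=env.ik([.522,-.117,.16],quat(np.radians(j)));print('b',j,None if s is None else np.round(s,2))
# brick segmentation
a=cv2.imread("pics/top0.png");h=cv2.cvtColor(a,cv2.COLOR_BGR2HSV)
m=((h[:,:,2]>165)&(h[:,:,0]<30)).astype(np.uint8);w=np.zeros_like(m);w[190:262,258:330]=m[190:262,258:330]
n,l,st,c=cv2.connectedComponentsWithStats(w);i=1+st[1:,4].argmax();r=cv2.minAreaRect(np.argwhere(l==i)[:,::-1].astype(np.float32))
print(st[i],c[i],r,back("top",c[i],.064),back("top",r[0],.064))
m=((h[:,:,2]>165)&(h[:,:,1]>170)&(h[:,:,0]>20)).astype(np.uint8);w=np.zeros_like(m);w[215:238,345:370]=m[215:238,345:370]
n,l,st,c=cv2.connectedComponentsWithStats(w);i=1+st[1:,4].argmax();print(st[i],c[i],back("top",c[i],.05))
E
```

```text
[ 0.49605873 -0.36390302  0.05      ] [ 0.52516574 -0.26093806  0.05      ]
0 157 [ 0.451 -0.326  0.14 ] None
0 200 [ 0.438 -0.367  0.14 ] [-0.76  0.53  1.61 -0.    1.    2.03]
0 246 [ 0.458 -0.408  0.14 ] [-0.79  0.61  1.48 -0.    1.05  1.2 ]
0 252 [ 0.463 -0.412  0.14 ] [-0.79  0.62  1.46 -0.    1.06  1.1 ]
1 157 [ 0.451 -0.326  0.14 ] [-0.69  0.5   1.65 -0.    0.99 -0.29]
1 200 [ 0.438 -0.367  0.14 ] [-0.76  0.53  1.61 -0.    1.   -1.11]
1 246 [ 0.458 -0.408  0.14 ] [-0.79  0.61  1.48 -0.    1.05 -1.94]
1 252 [ 0.463 -0.412  0.14 ] [-0.79  0.62  1.46 -0.    1.06 -2.04]
-15.8 [-0.53  0.58  1.57 -0.    0.99 -0.25]
164.2 None
74.2 [-0.53  0.58  1.57 -0.    0.99 -1.82]
-105.8 [-0.53  0.58  1.57 -0.    0.99  1.32]
b 0 [-0.29  0.43  1.7  -0.    1.01 -0.29]
b 180 None
b 90 [-0.29  0.43  1.7  -0.    1.01 -1.86]
b -90 [-0.29  0.43  1.7  -0.    1.01  1.28]
b -7 [-0.29  0.43  1.7  -0.    1.01 -0.17]
[ 266  200   55   54 2339] [292.90722531 226.02821719] ((292.87652587890625, 226.15647888183594), (49.743499755859375, 48.4084358215332), 8.53076457977295) [ 0.52421555 -0.1175162   0.064     ] [ 0.52392431 -0.11744729  0.064     ]
[350 221  13  12  30] [355.7 227.8] [ 0.52058083 -0.26148863  0.05      ]
```

Run:
```python
from h import *
from workcell import env
env.grasp(20); print("shut",env.finger_overhang,env.read_grip_width())
ph=np.radians(157.5)
p,q=push_pose(ph,.2,off=.032,flip=1); env.move_to(p,q); print(env.read_time_s(),env.read_ee_pos()-p)
p[2]=.145; env.servo_line(p,vel=.15)
p[2]=.115; print(env.servo_line(p,vel=.03,contact_N=4),env.read_ee_pos(),env.read_contact_force(),env.read_time_s())
f=env.grab_frame("scene");cv2.imwrite("pics/s1.png",f["frame"][:,:,::-1])
f=env.grab_frame("top");cv2.imwrite("pics/t1.png",f["frame"][:,:,::-1])
a=cv2.imread("pics/s1.png")[120:270,260:440];b=cv2.imread("pics/t1.png")[160:310,320:500]
cv2.imwrite("pics/c1.png",cv2.resize(np.hstack([a,b]),None,fx=2.2,fy=2.2,interpolation=cv2.INTER_CUBIC))
```

```text
shut 0.0726 -0.001490159796309706
2.1083 [-0.000409   -0.00088935  0.00043979]
True [ 0.45677172 -0.31299119  0.12263747] [-0.90947777  0.7427435   9.02524512] 3.3583
```

View pics/c1.png

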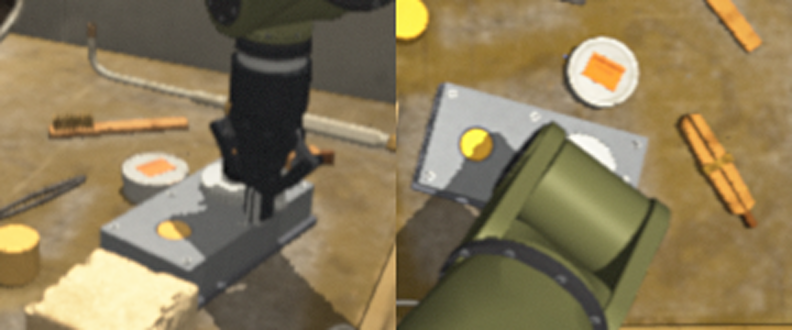

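Touch test: the shut fingertips met the block top at z = 50.0 mm, so the overhang is 72.6 mm. The pictures show the fingers on the counter-rotating side of the peg, clear of the inner knob. Next I push.

Run:
```python
from h import *
from workcell import env
z=.147
p=env.read_ee_pos();p[2]=z;env.servo_line(p,vel=.1)
f0=env.read_contact_force()
p,q=push_pose(np.radians(157.5),z,flip=1)
for d in list(range(158,239,8)):
    p,q=push_pose(np.radians(d),z,off=.0165,flip=1)
    c=env.servo_line(p,q,vel=.06,contact_N=25)
    print(d,c,np.round(env.read_contact_force()-f0,1),np.round((env.read_ee_pos()-p)*1e3,1))
    if c: break
print(env.read_time_s())
f=env.grab_frame("scene");cv2.imwrite("pics/s2.png",f["frame"][:,:,::-1])
f=env.grab_frame("top");cv2.imwrite("pics/t2.png",f["frame"][:,:,::-1])
a=cv2.imread("pics/s2.png")[120:270,260:440];b=cv2.imread("pics/t2.png")[160:310,320:500]
cv2.imwrite("pics/c2.png",cv2.resize(np.hstack([a,b]),None,fx=2.2,fy=2.2,interpolation=cv2.INTER_CUBIC))
```

```text
158 False [ 0.4  1.1 -0.9] [-0.3 -0.4 -0.3]
166 False [0.9 1.5 0.6] [ 0. -0. -0.]
174 False [ 0.9  0.6 -0.8] [0.1 0.1 0. ]
182 False [ 0.1  0.8 -0.4] [ 0.1  0.1 -0. ]
190 False [ 0.4  1.2 -0.3] [ 0.2  0.1 -0. ]
198 False [ 0.2  0.4 -0.3] [0.1 0.1 0. ]
206 False [ 1.1  1.7 -1. ] [ 0.1  0.1 -0. ]
214 False [ 0.6  0.5 -0.2] [ 0.1  0.1 -0. ]
222 False [-0.3  1.  -0.7] [0.1 0.2 0. ]
230 False [1.1 1.3 0. ] [0.1 0.1 0. ]
238 False [-0.2  1.7 -0.1] [0.  0.2 0. ]
7.1917
```

View pics/c2.png

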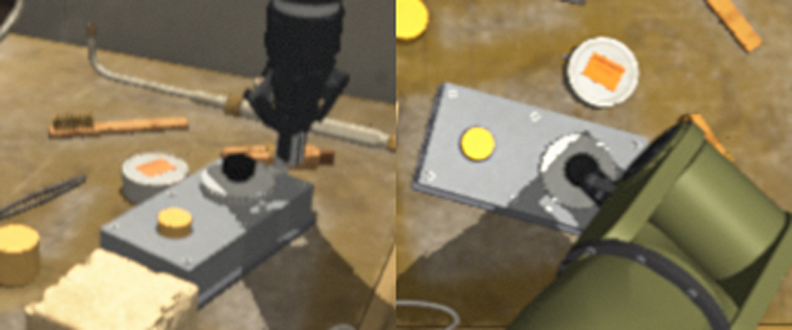

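The blank is rising: it now stands proud in the scene crop at (175,220), and the forces are small. Next is the final push to the stop.

Run:
```python
from h import *
from workcell import env
z=.147
f0=env.read_contact_force()
for d in (243,248,253,258,262):
    p,q=push_pose(np.radians(d),z,off=.0165,flip=1)
    c=env.servo_line(p,q,vel=.03,contact_N=18)
    e=env.read_ee_pos();print(d,c,np.round(env.read_contact_force(),1),np.round((e-p)*1e3,1))
    if c: break
# back off along -tangent, then up
ph=np.radians(d);t=np.array([-np.sin(ph),np.cos(ph),0])
env.hold(.2);print(env.read_contact_force())
e=env.read_ee_pos();env.servo_line(e-.02*t,vel=.1)
e=env.read_ee_pos();e[2]=.22;env.servo_line(e,vel=.2)
env.open_gripper()
env.goto_joints([-1.2,.3,1.521,0,1.321,-.25])
print(env.read_time_s())
f=env.grab_frame("scene");cv2.imwrite("pics/s3.png",f["frame"][:,:,::-1])
f=env.grab_frame("top");cv2.imwrite("pics/t3.png",f["frame"][:,:,::-1])
a=cv2.imread("pics/t3.png")[190:290,320:450];cv2.imwrite("pics/c3t.png",cv2.resize(a,None,fx=5,fy=5,interpolation=cv2.INTER_CUBIC))
a=cv2.imread("pics/s3.png")[170:270,300:430];cv2.imwrite("pics/c3s.png",cv2.resize(a,None,fx=5,fy=5,interpolation=cv2.INTER_CUBIC))
```

```text
243 False [-2.3  0.8  0.7] [-0.1  0.1  0.1]
248 False [-9.6  4.4  6.1] [-0.8  0.3 -0. ]
253 True [-10.6   2.2   8.1] [-4.9  1.9 -0.8]
[-10.27970598   2.94332149   6.41114059]
11.575
```

View pics/c3t.png

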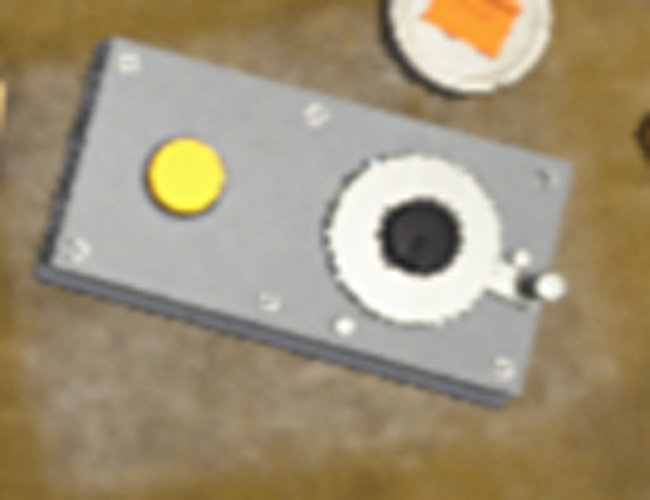

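View pics/c3s.png

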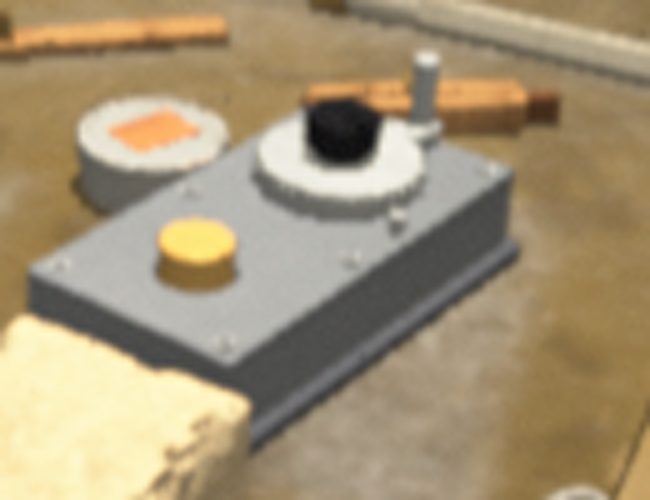

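```bash
python3 - <<'E'
from h import *
c=lambda u,v,x0,y0:np.array([(u+.5)/5-.5+x0,(v+.5)/5-.5+y0])
for n,uv in (("top",c(551,287,320,190)),("scene",c(427,60,300,170))):
    P=back(n,uv,.096);d=P-K;print("peg",P,np.hypot(*d[:2]),np.degrees(np.arctan2(d[1],d[0])-BP[2])%360)
for n,uv in (("top",c(187,176,320,190)),("scene",c(198,243,300,170))): print("blank",back(n,uv,.066))
E
python3 - <<'E'
import cv2,numpy as np
a=cv2.imread("pics/top0.png")[225:252,390:420];b=cv2.imread("pics/t3.png")[225:252,390:420]
x=np.hstack([a,b]).astype(float);x=np.clip(x*2.5,0,255).astype(np.uint8)
a=cv2.imread("pics/scene0.png")[182:212,352:390];b=cv2.imread("pics/s3.png")[182:212,352:390]
y=np.clip(np.hstack([a,b]).astype(float)*2.5,0,255).astype(np.uint8)
cv2.imwrite("pics/kn.png",np.vstack([cv2.resize(x,(760,290),interpolation=3),cv2.resize(y,(760,300),interpolation=3)]))
E
```

```text
peg [ 0.47379519 -0.41705508  0.096     ] 0.05762644803353599 263.05787559228435
peg [ 0.47089986 -0.41212935  0.096     ] 0.05439437081342282 258.2346852074156
blank [ 0.52598315 -0.26287997  0.066     ]
blank [ 0.52208076 -0.25763027  0.066     ]
```

View pics/kn.png

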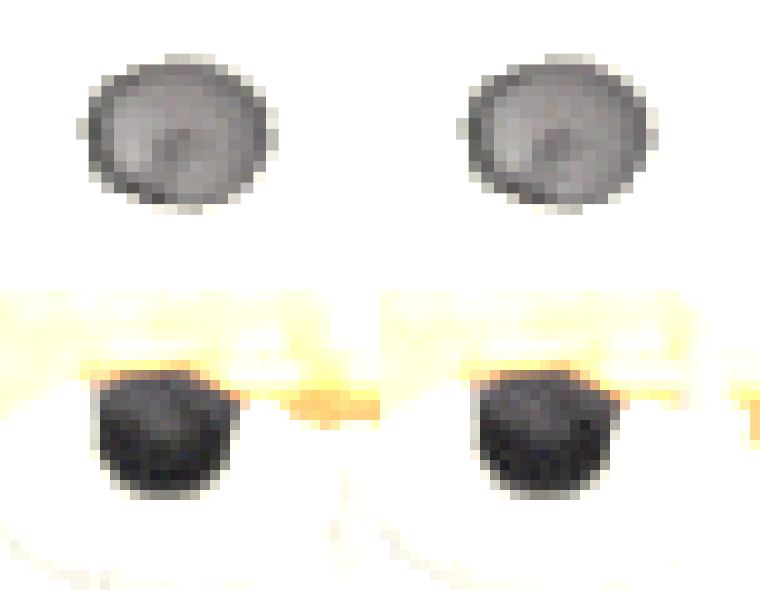

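The ring reads about 263° (top camera) and 258° (scene camera); the contact position gives about 262.9°, so it is at the stop. The inner knob looks identical before and after. The raised blank's top is at about (0.5255, -0.2615), at crop pixel (187,176). Next I grasp it.

Run:
```python
from h import *
from workcell import env
q=quat(BP[2]);g=np.array([.5255,-.2615,.20])
env.move_to(g,q)
f0=env.read_contact_force()
g[2]=.1235;c=env.servo_line(g,vel=.1,contact_N=10);print(c,env.read_ee_pos()-g,env.read_contact_force()-f0)
env.grasp(30);print("w",env.read_grip_width(),env.read_contact_force()-f0,env.read_time_s())
f=env.grab_frame("scene");cv2.imwrite("pics/s4.png",f["frame"][:,:,::-1])
cv2.imwrite("pics/c4.png",cv2.resize(f["frame"][120:290,270:430,::-1],None,fx=3.5,fy=3.5,interpolation=3))
```

```text
False [ 0.00026818 -0.00017604  0.00065337] [0.00951832 0.99142612 2.22799432]
w 0.3774197707330155 [-1.00918795  0.19951684  5.4608472 ] 14.5833
```

View pics/c4.png

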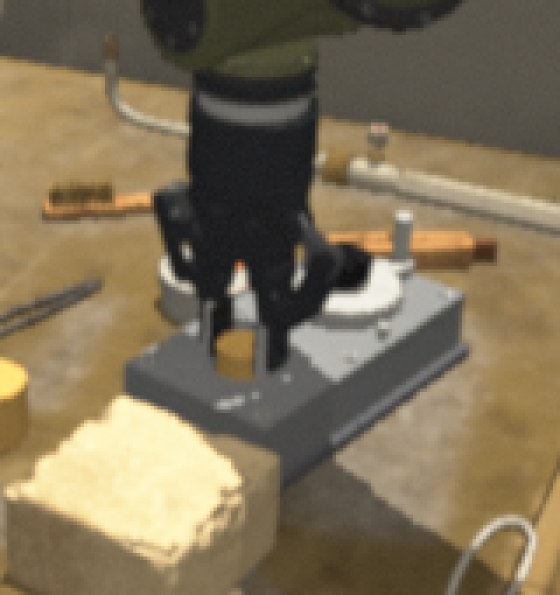

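Run:
```python
from h import *
from workcell import env
p=env.read_ee_pos();p[2]=.20;env.servo_line(p,vel=.1)
env.hold(.2);print("lift",env.read_grip_width(),env.read_contact_force())
b=np.array([.523,-.117,.20]);q=quat(np.radians(-7));env.servo_line(b,q,vel=.12)
b[2]=.163;env.servo_line(b,vel=.08);env.hold(.3)
print(env.read_grip_width(),env.read_contact_force(),env.read_time_s(),env.read_ee_pos())
f=env.grab_frame("scene");cv2.imwrite("pics/s5.png",f["frame"][:,:,::-1])
cv2.imwrite("pics/c5.png",cv2.resize(f["frame"][140:310,240:400,::-1],None,fx=3.5,fy=3.5,interpolation=3))
```

```text
lift 0.376779114073186 [-0.00267733 -0.24191173 -1.77806488]
0.3817156566725403 [-0.23347255  0.04402066 -2.16982395] 18.0167 [ 0.52310795 -0.1170211   0.16335034]
```

View pics/c5.png

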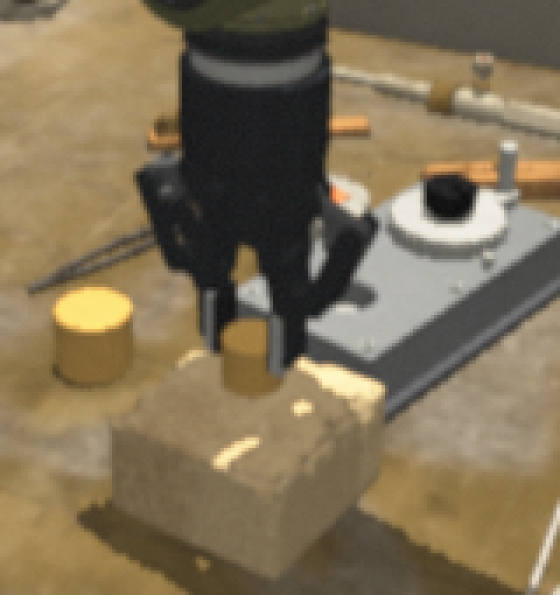

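Run:
```python
from h import *
from workcell import env
s=lambda P:(proj("scene",P)-[240,140])*3.5
print(s([.523,-.117,.075]),s([.523,-.117,.064]))
b=env.read_ee_pos();b[2]=.1555;env.servo_line(b,vel=.04)
b[2]=.144;print(env.servo_line(b,vel=.012,contact_N=3),env.read_ee_pos(),env.read_contact_force(),env.read_time_s())
f=env.grab_frame("scene");cv2.imwrite("pics/s6.png",f["frame"][:,:,::-1])
cv2.imwrite("pics/c6.png",cv2.resize(f["frame"][140:310,240:400,::-1],None,fx=3.5,fy=3.5,interpolation=3))
```

```text
[247.72062076 379.51578978] [247.51725136 396.30935121]
True [ 0.5231644  -0.11702502  0.15185614] [-0.59042137  0.27645772  5.01684928] 18.9
```

View pics/c6.png

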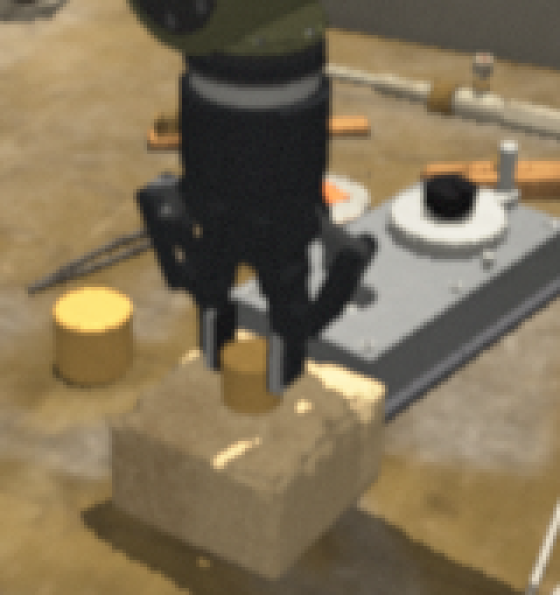

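Contact came at TCP z = 0.1519, and I predicted 0.152; the blank stands upright on the brick. Next I release it and back off.

Run:
```python
from h import *
from workcell import env
env.hold(.3);env.open_gripper();env.hold(.2)
b=env.read_ee_pos();b[2]=.26;env.servo_line(b,vel=.12)
env.goto_joints([-1.2,.3,1.521,0,1.321,-.25]);print(env.read_time_s())
for n in("scene","top"):
    f=env.grab_frame(n);cv2.imwrite(f"pics/{n}7.png",f["frame"][:,:,::-1])
a=cv2.imread("pics/top7.png")[150:290,250:450];cv2.imwrite("pics/c7t.png",cv2.resize(a,None,fx=4,fy=4,interpolation=3))
a=cv2.imread("pics/scene7.png")[170:310,240:420];cv2.imwrite("pics/c7s.png",cv2.resize(a,None,fx=4,fy=4,interpolation=3))
```

```text
22.825
```

View pics/c7t.png

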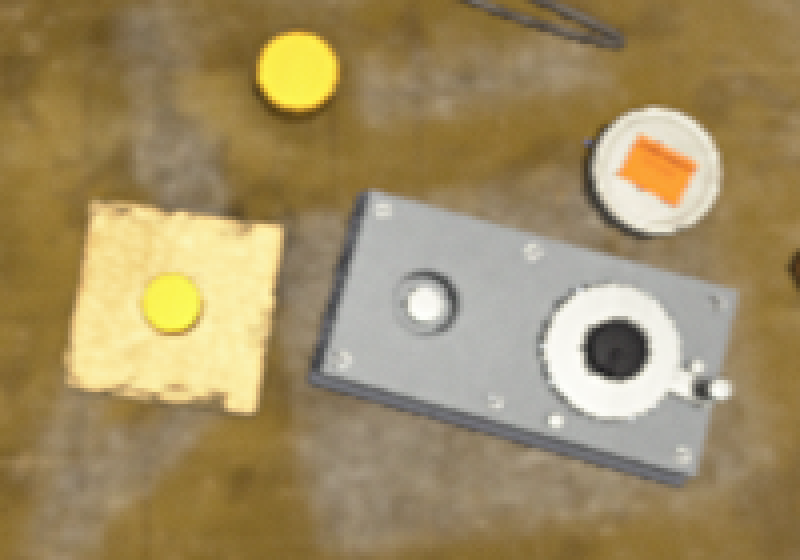

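View pics/c7s.png

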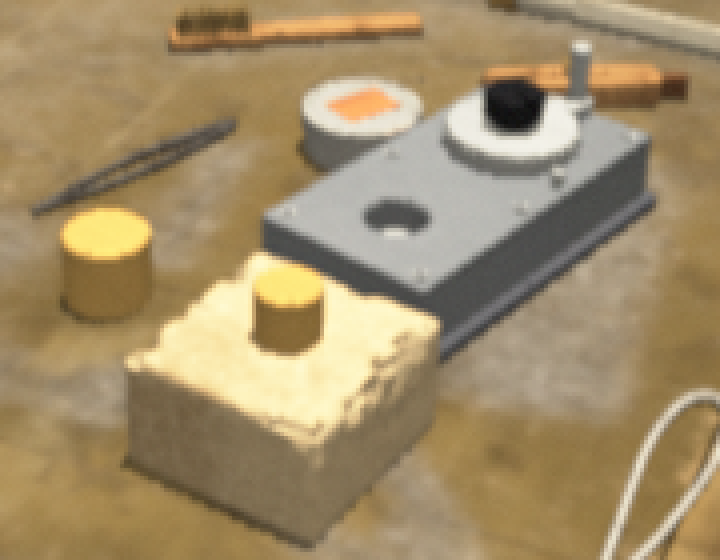

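Run:
```python
from h import *
from workcell import env
P=back("top",((172.5)/4-.5+250,(303.5)/4-.5+150),.094);print(P)
env.job_done()
```

```text
[ 0.52288479 -0.11839882  0.094     ]
the job is handed in; nothing more can be done
```

I turned the ring to its counter-clockwise stop by the peg, moved the raised blank onto the middle of the brick, and handed the job in. It took about 23 s of the 58 s allowed.

- **Ring:** I pushed the peg with shut fingers until it met the stop. The contact position put the peg at about 263°, against a nominal 262°. The top camera also gave 263°; the scene camera gave 258°.
- **Fine knob:** the small black knob looked the same in close-ups from both cameras taken before the push and just after it. The last pictures show no visible change either, though I did not compare those pixel by pixel.
- **Blank:** I gripped the raised blank at 30 N and lifted it straight out. On the brick it touched at a tool height of 151.9 mm, where I expected 152. After release it stands upright about 1–2 mm from the brick's middle, going by the top camera. The well is empty, and the larger brass cylinder was not touched.
- **Camera disagreement:** the scene camera read 4–7 mm differently from the top camera on most points, and about 11 mm on the brick's middle. I relied mainly on the top camera, and the touch heights agreed with it.

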